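# Pin-release the clippings tray of a bristle trimmer

### The arm

A 6-joint arm with a two-finger parallel gripper is mounted at the origin on the work surface. World frame = base frame: x ahead of the robot, y to its left, z up, the work surface at z = 0. Lengths are in m, angles in rad, forces in N, time in s.
With the tool pointing down it reaches from about 0.35 to 0.85 m from the base axis. Payload 8.1 kg.
Tool frame: the origin (TCP) lies midway between the tips of the shut fingers; the grasp point (between the pads) lies 19 mm behind it; z points along the fingers, y is the direction in which the jaws open and shut (so a half turn about z gives the same grasp; the last joint's range is limited). The gripper opens to 93 mm and grips with 3 to 60 N. Pads are 15 mm wide; open, the fingers measure 128 mm over their backs; the gripper's body (75 mm by 188 mm) begins 65 mm behind the grasp point.
Start: joints at [-1.286, 0.13, 1.488, -0, 1.523, -0.085], TCP at [0.217, -0.559, 0.219] pointing down, gripper open.
Joint ranges: [-2.96, 2.96], [-0.89, 2.26], [0.02, 2.5], [-1.34, 4.48], [0, 2.73], [-2.66, 2.66]. Speed limits (rad/s): [2.39, 2.39, 2.79, 3.14, 3.14, 3.14].

### API

Orientations are given as a rotation vector (axis times angle).
In Python, from plant import robot, optics, ticket gives the robot as it stands.
- The arm moves only by the tool send_rows, never from a script. Its argument "targets" is a list of rows, each a list of 3 entries, a list of its own where there are three numbers: the opening, from -1 (shut) to 1 (fully open), then the shift along the tool's x, y, z in mm, then the turn about the tool's z in rad. A call has 1 to 12 rows; each row shifts and turns the commanded pose from where the row before left it, along the tool's axes as they then stand; what a row does not reach is not made up. A row lasts 1/10 s, in which the tool goes at most 50 mm and 8.59 degrees, less where a joint would pass 70% of its speed; a pose out of reach is approached as far as the arm can. A call with a gripper value outside its range is refused whole. The fingers move at their own pace and stop on an object; "newtons" is the grip in N (left out, the last holds). Time passes only in rows, so rows that do not move let the fingers close. It gives the time, the measured TCP pose, the force and the opening at its end, in the units of the state.
- robot.read_state(): the state, without advancing time (a new reading comes with each control period).
- optics.read_camera(name): name is "scene" or "side" or "wrist"; returns a dict with "color" (480x640x3 uint8, red, green, blue), "K" (3x3 intrinsics, pixels), "position" and "orientation" of the camera in the world. Camera axes: x right, y up, looking along -z (the intrinsics and any distortion apply to the point x, -y, -z); pixel columns grow to the right and rows downward; lengths in m; the calibration is good to about 2 mm. A picture is of the moment at which its call begins. There is no depth.
- ticket.close_job(): hands the job in, once; it reports no verdict.
Trained networks look in the newest picture that a camera, given by its name, has taken for a name from the list of things; names that differ only in an ending like _2 or _b are one class to them, and where a whole thing is asked for, a point or a joint stands for the part that bears it (a point fixed in the world has none). Each returns a list of dicts, best first, with "confidence" (0 to 1); they miss things now and then, are a little off and sometimes report something else, mostly with a low value. They report only what shows in the picture. A call takes as long as a camera call. They do not tell look-alikes from the thing itself.
- optics.cut_out(camera, name): "region" (480x640 bool, what is visible of it) and "point" ([column, row] in pixels, amid what is visible of it).
The state is a dict: "t": time; "q": joint angles; "dq": joint speeds; "joint_torque": joint torques, N m; "tool_pos": TCP position; "orientation": TCP orientation; "force": force on the tool from outside, world axes, zero at the start; "wrist_torque": the same for the moment, N m; "opening": finger opening in m.
Only numpy, scipy, OpenCV 4.12 (cv2) and the standard library are available. Lean on these libraries where they do the work, as an engineer would, in place of code of your own. Each camera call takes 0.05 s, during which the arm holds its last target.

### The job

The clippings tray of the bench bristle trimmer is due for emptying. Take the slim pin tool from its wooden block, put its pin down the recess in the tray to hold the release button down, and keep it held while you use the same pin to push the tray sideways out of the machine, gently, past its last catch and about 50 mm in all, so that the button springs up again once you lift the pin. Then stand the pin tool back in its hole in the block and let go; touch the trimmer with nothing but the pin, and leave everything else on the bench where it is.

Things in the scene. Friction and masses are not known exactly. Their poses are not given: they have to be found in the camera images.
- trimmer: Grey bench bristle trimmer, fixed, base 200 (x) by 220 (y) by 50 mm; a white clipper head 90 mm high along its +x side (x +43 to +93 mm), a steel comb plate reaching to x = +6 mm at 70 mm height. Origin: centre of its underside, z up. The tray lies in a channel along y near the -x side, its top level with the base top, and comes out of the +y side.
- recess (a point): Centre of the recess's round mouth in the flat grey tray top, 50 mm above the table; moves with the tray. y axis: the way the tray slides out; z up. Recess 12 mm wide, straight walls, 1.5 mm chamfer, in a solid 66 by 60 mm end of the tray. The button's face (10 mm wide) fills its bottom, 5 mm below the mouth when up.
- tray (a joint): How far the tray has slid out, m: 0 home, 0.055 hard end stop; about 2.5 N of slide friction. Catch bars stop it unless the button is right down: locked at 0 to 0.002, and if the button rises on the way it snaps into notches near 0.014 or 0.028 and locks again; past 0.040 it is clear of the last catch, and the button, let go there, springs up and keeps the tray out.
- button (a joint): How far the release button is pressed, m: 0 up. Spring 2 N to start, 5 N at most. The catch inside is set to another height on every machine: the tray comes free somewhere between 4 and 14 mm down and the button meets its hard bottom 1.2 mm beyond that, so the bottom has to be felt. The plastic catch breaks if the pin bears on tray, button or trimmer with more than 20 N.
- pin_grip (a point): Centre of the slim pin tool's wooden handle (70 g), upright in either hole of the tool block. Handle 18 mm square, 65 mm tall (this point +-32.5 mm), x and y axes square to its faces; below it a brass flange 28 mm wide, 6 mm thick, resting on the block; then a blunt round steel pin 6 mm wide, 45 mm long. z runs from pin to handle.
- pin_tip (a point): Lower end of the pin tool's pin, on its axis, 83.5 mm below pin_grip.
- holder: Dark wood tool block, fixed, 60 (x) by 150 (y) by 55 mm high, origin at the centre of its underside. Two round holes 16 mm wide and 50 mm deep at y = -42 and +42 mm; in each stands a tool, its flange on the block's top.
- holder_hole0 (a point): Mouth of the hole at y = -42 mm of the block, 55 mm above the table.
- holder_hole1 (a point): Mouth of the hole at y = +42 mm of the block, 55 mm above the table.
- punch_grip (a point): Centre of the handle of a second tool, the broad punch, with the same handle and flange but a shaft 13.4 mm wide, too thick for the recess. It stands in the other hole; leave it there.
- flatbrush: Bystander, leave it alone; origin at the centre of its underside. Flat brush, 90 mm wooden handle bar and pale tuft, 12 mm high.
- scissors: Bystander, leave it alone; origin at the centre of its underside. Scissors with blue handles, 165 mm long, lying flat.
- gluejar: Bystander, leave it alone; origin at the centre of its underside. Jar, 60 mm wide, 75 mm high.
- blanks: Bystander, leave it alone; origin at the centre of its underside. Small pile of wooden handle blanks, 110 by 74 by 20 mm.
- combtool: Bystander, leave it alone; origin at the centre of its underside. Steel comb with a black handle, 200 mm long, lying flat.
- mug: Bystander, leave it alone; origin at the centre of its underside. Blue mug, 76 mm wide, 90 mm high.
Things that resemble listed ones, but are neither listed nor needed, are in the scene too. Leave any green or red look-alike of the holder alone.

How it is judged:
By the outcome, as a careful person would: the job done as asked, in the order asked, and still so for the second after the job is handed in, with the robot touching nothing.
It also fails if it takes over 70 s, if anything falls off the work surface, if the arm or the gripper's body presses on something with over 40 N, if the wrist force passes 120 N, or if a joint passes its speed limit or range.

## Working session

There is one attempt and no reset: what is moved stays moved. The work goes in short steps, Python scripts to look and compute and a tool call to move; the robot and the scene stay as the last step left them, time stands still between calls to the robot, and variables do not carry over. Pictures are saved under pics/ and viewed, and the job is handed in when it is done.

Besides the shell and the picture viewer there is one more tool, called after ">>>" in YAML: its name, and indented under it one key for each argument. send_rows: Moves the arm, as the interface text tells. Its arguments: {"type":"object","properties":{"targets":{"type":"array","items":{"type":"array"}},"newtons":{"type":"number"}},"required":["targets"]}

```bash
ls; mkdir -p pics; cat > h.py <<'E'
import numpy as np, cv2
from scipy.spatial.transform import Rotation as R
from plant import robot, optics, ticket
def Rm(o):
    o=np.asarray(o,float)
    return o if o.shape==(3,3) else (R.from_rotvec(o).as_matrix() if o.size==3 else R.from_quat(o).as_matrix())
def ray(c,px):
    K=np.array(c['K']);d=np.linalg.inv(K)@np.array([px[0],px[1],1.0])
    return np.array(c['position']),Rm(c['orientation'])@np.array([d[0],-d[1],-d[2]])
def onz(c,px,z):
    p,d=ray(c,px);return p+d*(z-p[2])/d[2]
def proj(c,P):
    K=np.array(c['K']);v=Rm(c['orientation']).T@(np.array(P)-np.array(c['position']))
    q=K@np.array([v[0],-v[1],-v[2]]);return q[:2]/q[2]
def save(n,im): cv2.imwrite('pics/'+n,im[...,::-1])
E
python3 - <<'E'
from h import *
s=robot.read_state();print(s)
for n in['scene','side','wrist']:
    c=optics.read_camera(n);save(n+'0.png',c['color']);print(n,{k:v for k,v in c.items() if k!='color'})
    for o in['trimmer','recess','pin_grip','holder','holder_hole0','holder_hole1','punch_grip','pin_tip']:
        print(o,[(np.round(r['point'],1).tolist(),round(r['confidence'],2),int(r['region'].sum())) for r in optics.cut_out(n,o)])
E
```

```text
pics
{'t': 0.0, 'q': array([-1.28639272e+00,  1.31176174e-01,  1.48928849e+00,  5.10782629e-06,
        1.52302451e+00, -8.53931726e-02]), 'dq': array([-0.00068883, -0.00139661,  0.00036033,  0.00213192,  0.00196324,
       -0.00244111]), 'joint_torque': array([ 2.22175986e-03, -5.59834063e+01, -4.91760314e+01,  7.70500582e-02,
        3.54400172e-02, -1.88161939e-04]), 'tool_pos': array([ 0.21671661, -0.55886437,  0.21757345]), 'orientation': array([-3.08618859e+00, -5.77223872e-01,  2.87795781e-04]), 'force': array([ 0.37870456,  0.0613878 , -0.14440366]), 'wrist_torque': array([0.00879992, 0.01170691, 0.00917579]), 'opening': 0.0930987742241168}
scene {'K': array([[504.9842527 ,   0.        , 311.8258408 ],
       [  0.        , 504.9842527 , 241.80357646],
       [  0.        ,   0.        ,   1.        ]]), 'position': array([1.27324428, 0.68265478, 0.9363023 ]), 'orientation': array([0.43503555, 0.98407531, 2.12904753])}
trimmer [([218.0, 239.3], 0.8, 5107), ([325.5, 337.6], 0.74, 1289)]
recess [([242.0, 229.7], 0.66, 1147)]
pin_grip [([395.5, 299.1], 0.76, 309)]
holder [([382.
[... 867 characters left out ...]
[329.7, 165.4], 0.64, 655)]
holder_hole0 [([339.0, 209.5], 0.85, 843), ([329.3, 162.6], 0.69, 697), ([294.3, 193.7], 0.64, 1031)]
holder_hole1 [([339.0, 209.5], 0.85, 843), ([329.3, 162.6], 0.69, 697), ([294.3, 193.7], 0.64, 1031)]
punch_grip [([334.9, 192.1], 0.75, 187)]
pin_tip [([344.6, 183.1], 0.73, 152)]
wrist {'K': array([[388.88511624,   0.        , 319.37516459],
       [  0.        , 388.88511624, 237.02416573],
       [  0.        ,   0.        ,   1.        ]]), 'position': array([ 0.28548167, -0.53373478,  0.38533154]), 'orientation': array([-0.23465019,  0.16135794, -1.19397086])}
trimmer []
recess []
pin_grip []
holder []
holder_hole0 []
holder_hole1 []
punch_grip []
pin_tip []
```

View pics/scene0.png

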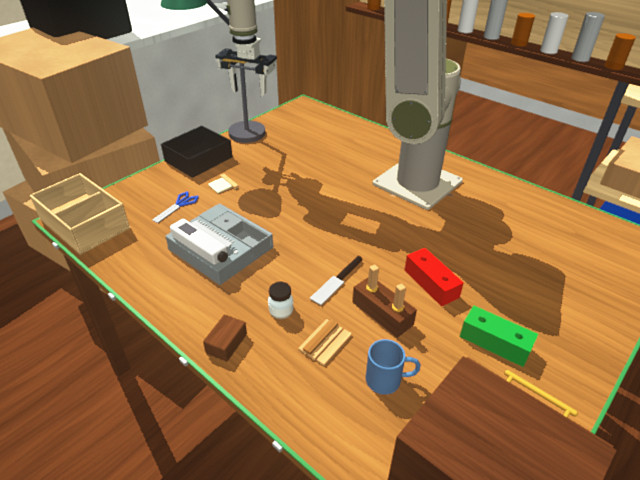

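View pics/side0.png

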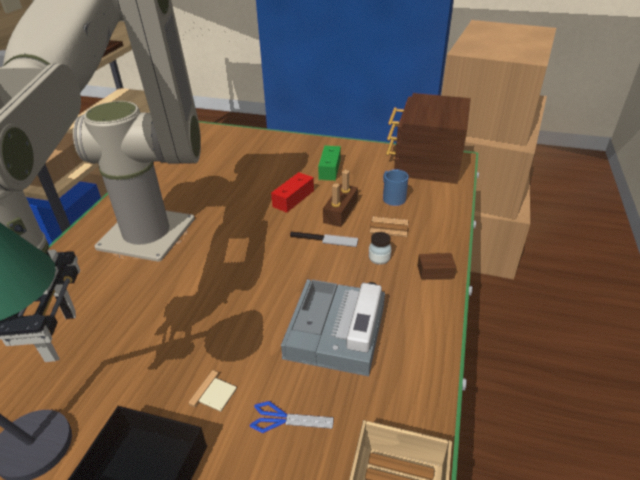

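```bash
python3 - <<'E'
import cv2
a=cv2.imread('pics/scene0.png')[220:360,330:450];b=cv2.imread('pics/side0.png')[140:240,290:390]
cv2.imwrite('pics/c1.png',cv2.hconcat([cv2.resize(a,(480,560),interpolation=2),cv2.resize(b,(300,300),interpolation=2).__class__ and cv2.resize(cv2.copyMakeBorder(b,0,0,0,0,0),(320,560),interpolation=2)]))
c=cv2.imread('pics/scene0.png')[170:290,140:300];cv2.imwrite('pics/c2.png',cv2.resize(c,(800,600),interpolation=2))
E
```

```text
(no output)
```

View pics/c1.png

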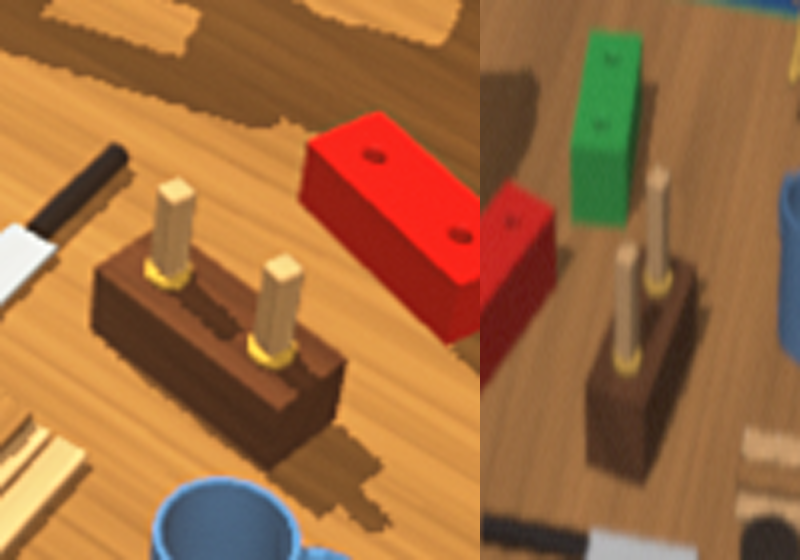

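View pics/c2.png

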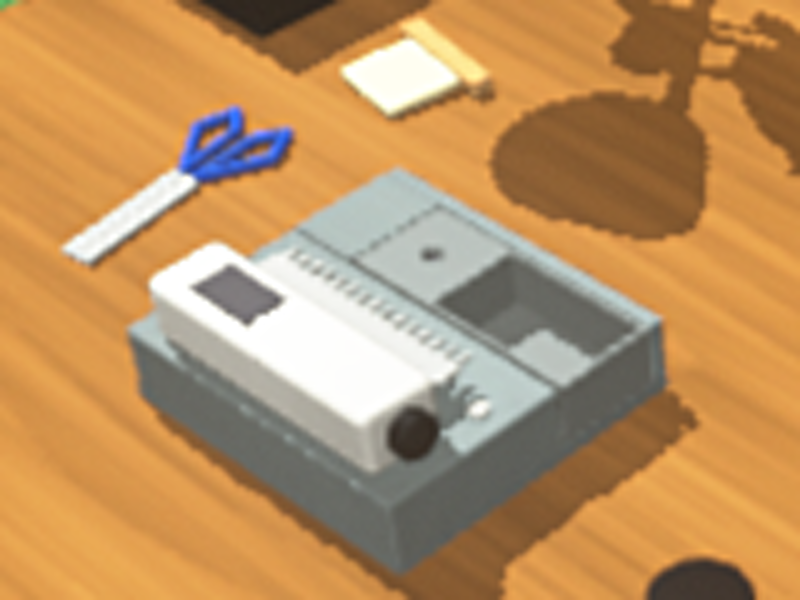

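The scene shows the trimmer at (220,240), with its recess near (226,221). The brown holder is at (383,305) with two upright tools, at (372,278) and (397,298).

What could be taken for the pin tool or its block:
- Tool at (397,298) in scene and (345,182) in side. The network says pin in both views.
- Tool at (372,278) in scene and (335,193) in side. The network says punch.
- Red block at (433,277), green block at (497,334) and a plain brown block at (225,338). None of them holds a tool.

I choose the tool at (397,298). Now I'll triangulate.

```bash
cat >> h.py <<'E'
def tri(obs):
    A=np.zeros((3,3));b=np.zeros(3)
    for c,px in obs:
        p,d=ray(c,px);d=d/np.linalg.norm(d);M=np.eye(3)-np.outer(d,d);A+=M;b+=M@p
    return np.linalg.solve(A,b)
def go(target,yaw=None):
    """total tool-frame shift (at current orientation) to target TCP"""
    s=robot.read_state();Rt=Rm(s['orientation']);print('tcp',np.round(s['tool_pos'],4),'toolx',np.round(Rt[:,0],3),'tooly',np.round(Rt[:,1],3),'q',np.round(s['q'],2))
    print('shift mm',np.round(Rt.T@(np.array(target)-s['tool_pos'])*1000,1))
E
python3 - <<'E'
from h import *
a=optics.read_camera('scene');b=optics.read_camera('side')
for n in['pin_grip','punch_grip']:
    pa=optics.cut_out('scene',n);pb=optics.cut_out('side',n)
    def cen(r):
        m=r['region'];ys,xs=np.nonzero(m);return [xs.mean(),ys.mean()],(xs.min(),xs.max(),ys.min(),ys.max())
    A,ba=cen(pa[0]);B,bb=cen(pb[0]);P=tri([(a,A),(b,B)]);print(n,P,ba,bb,proj(a,P)-A,proj(b,P)-B)
# flange/top by pixels from crops: scene crop 4x offset(330,220); 
for px in[(176,190),(283,267)]:print('top z126',onz(a,(330+px[0]/4,220+px[1]/4),.126))
# recess
print('recess',onz(a,(140+430/5,170+254/5),.05))
for px in[(400,168),(662,322),(403,510)]:print('trimmer corner',onz(a,(140+px[0]/5,170+px[1]/5),.05))
# flatbrush etc
for n in['mug','gluejar','combtool','scissors','blanks']:
    r=optics.cut_out('scene',n)
    if r:print(n,r[0]['confidence'],r[0]['point'],onz(a,r[0]['point'],.02))
go([0.5,0.2,0.3])
E
```

```text
pin_grip [0.54853092 0.29504396 0.08726206] (np.int64(392), np.int64(405), np.int64(284), np.int64(312)) (np.int64(342), np.int64(349), np.int64(171), np.int64(191)) [ 0.0702885  -0.07676712] [0.05454114 0.05345543]
punch_grip [ 0.65165841 -0.0402516   0.22073899] (np.int64(212), np.int64(269), np.int64(212), np.int64(256)) (np.int64(331), np.int64(340), np.int64(184), np.int64(206)) [ 17.88133063 -19.49259522] [20.18326994 15.8097247 ]
top z126 [0.53997258 0.21421394 0.126     ]
top z126 [0.550421   0.29639166 0.126     ]
recess [ 0.5970825  -0.25901874  0.05      ]
trimmer corner [ 0.55466947 -0.33578012  0.05      ]
trimmer corner [ 0.55145463 -0.11737413  0.05      ]
trimmer corner [ 0.74391931 -0.10827757  0.05      ]
mug 0.8 [383.4, 366.7] [0.68227423 0.35592498 0.02      ]
gluejar 0.76 [280.7, 299.0] [0.68918819 0.04959269 0.02      ]
scissors 0.63 [177.0, 205.6] [ 0.62496074 -0.46012278  0.02      ]
blanks 0.66 [326.1, 342.8] [0.71640467 0.22129337 0.02      ]
tcp [ 0.2169 -0.5595  0.2186] toolx [0.932 0.361 0.   ] tooly [ 0.361 -0.932 -0.   ] q [-1.29  0.13  1.49  0.    1.52 -0.09]
shift mm [ 538.4 -605.8  -81.4]
```

>>> send_rows:
  targets:
    - [0,[22.4,-25.2,-3.4],0]
    - [0,[22.4,-25.2,-3.4],0]
    - [0,[22.4,-25.2,-3.4],0]
    - [0,[22.4,-25.2,-3.4],0]
    - [0,[22.4,-25.2,-3.4],0]
    - [0,[22.4,-25.2,-3.4],0]
    - [0,[22.4,-25.2,-3.4],0]
    - [0,[22.4,-25.2,-3.4],0]
    - [0,[22.4,-25.2,-3.4],0]
    - [0,[22.4,-25.2,-3.4],0]
    - [0,[22.4,-25.2,-3.4],0]
    - [0,[22.4,-25.2,-3.4],0]

```text
t: 3.1
tool_pos: [0.3585, -0.1791, 0.2598]
orientation: [3.088, 0.577, 0.001]
force: [0.1, -0.2, -0.0]
opening: 0.0465
```

>>> send_rows:
  targets:
    - [0,[22.4,-25.2,-3.4],0]
    - [0,[22.4,-25.2,-3.4],0]
    - [0,[22.4,-25.2,-3.4],0]
    - [0,[22.4,-25.2,-3.4],0]
    - [0,[22.4,-25.2,-3.4],0]
    - [0,[22.4,-25.2,-3.4],0]
    - [0,[22.4,-25.2,-3.4],0]
    - [0,[22.4,-25.2,-3.4],0]
    - [0,[22.4,-25.2,-3.4],0]
    - [0,[22.4,-25.2,-3.4],0]
    - [0,[22.4,-25.2,-3.4],0]
    - [0,[22.4,-25.2,-3.4],0]

```text
t: 4.3
tool_pos: [0.4999, 0.2003, 0.3005]
orientation: [3.088, 0.578, 0.001]
force: [0.6, 0.3, 0.0]
opening: 0.0464
```

>>> send_rows:
  targets:
    - [-0.14,[0,0,0],0.1]
    - [-0.14,[0,0,0],0.1]
    - [-0.14,[0,0,0],0.1]
    - [-0.14,[0,0,0],0.1]
    - [-0.14,[0,0,0],0.1]
    - [-0.14,[0,0,0],0]
    - [-0.14,[0,0,0],0]

```text
t: 5.0
tool_pos: [0.4995, 0.1988, 0.3003]
orientation: [-3.135, 0.2, -0.0]
force: [-0.6, -0.2, -1.1]
opening: 0.0398
```

```bash
cat > look.py <<'E'
import sys
from h import *
n=sys.argv[1]
c=optics.read_camera('wrist');save(n+'.png',c['color'])
s=robot.read_state();T=Rm(s['orientation']);print('t',s['t'],'cam in tool',np.round(T.T@(c['position']-s['tool_pos']),4),'fwd',np.round(T.T@(Rm(c['orientation'])@[0,0,-1]),3), 'F',np.round(s['force'],2),'op',s['opening'])
np.save('pics/'+n+'.npy',{k:c[k] for k in('K','position','orientation')},allow_pickle=True)
for o in sys.argv[2:]:
    print(o,[(np.round(r['point'],1).tolist(),round(r['confidence'],2),int(r['region'].sum())) for r in optics.cut_out('wrist',o)])
go(s['tool_pos'])
E
python3 look.py w1 pin_grip punch_grip holder
```

```text
t 5.05 cam in tool [ 0.0737  0.0009 -0.1667] fwd [-0.265 -0.001  0.964] F [ 1.17 -0.31  0.65] op 0.039777235602933045
pin_grip [([216.2, 171.7], 0.79, 1002), ([264.4, 158.8], 0.38, 6740), ([399.7, 135.4], 0.33, 4248)]
punch_grip [([302.6, 168.7], 0.69, 719), ([118.2, 35.5], 0.58, 7789)]
holder [([267.0, 160.8], 0.93, 7070), ([77.7, 279.1], 0.76, 8339), ([285.8, 299.5], 0.59, 5236)]
tcp [0.4995 0.1988 0.3003] toolx [ 0.992 -0.128  0.   ] tooly [-0.128 -0.992 -0.   ] q [ 0.28 -0.06  1.53  0.    1.67  1.98]
shift mm [-0. -0.  0.]
```

View pics/w1.png

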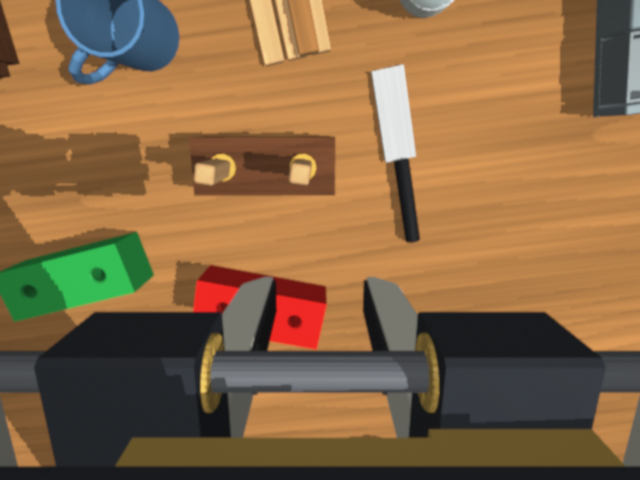

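```bash
python3 - <<'E'
import cv2
a=cv2.imread('pics/w1.png')[125:205,180:340];cv2.imwrite('pics/w1c.png',cv2.resize(a,(800,400),interpolation=2))
E
```

```text
(no output)
```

View pics/w1c.png

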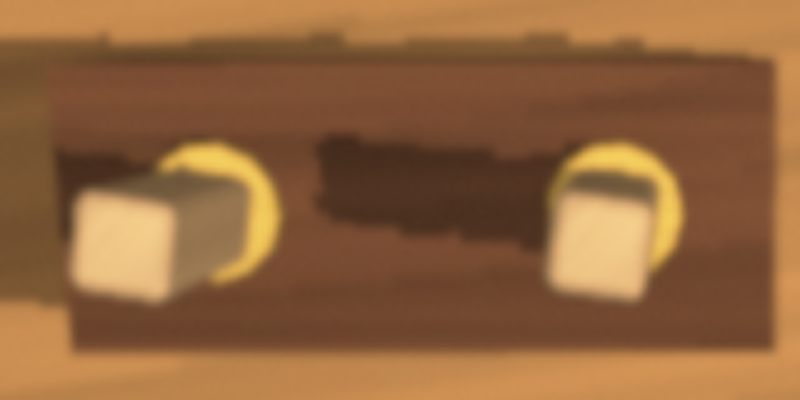

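```bash
python3 - <<'E'
from h import *
c=np.load('pics/w1.npy',allow_pickle=True).item()
f=lambda p,z:onz(c,(180+p[0]/5-.4,125+p[1]/5-.4),z)
def ang(P):
    e=[]
    for i in range(4):
        d=P[(i+1)%4]-P[i];e.append((np.round(np.degrees(np.arctan2(d[1],d[0]))%90,1),np.round(np.linalg.norm(d[:2])*1000,1)))
    return e
for q in([(85,190),(178,197),(165,302),(72,290)],[(563,190),(655,195),(642,302),(548,294)]):
    P=[f(p,.126) for p in q];print('top',np.mean(P,0),ang(P))
P=[f(p,.055) for p in[(50,62),(775,62),(775,350),(72,350)]];print(np.mean(P,0),ang(P),np.round(P,4))
for p in[(213,213),(622,210)]:print('flange',f(p,.061))
E
```

```text
top [0.54907314 0.29254789 0.126     ] [(np.float64(78.4), np.float64(16.0)), (np.float64(71.6), np.float64(18.5)), (np.float64(75.3), np.float64(16.3)), (np.float64(70.5), np.float64(17.7))]
top [0.53840297 0.21019474 0.126     ] [(np.float64(79.6), np.float64(15.9)), (np.float64(75.3), np.float64(18.7)), (np.float64(77.8), np.float64(16.5)), (np.float64(73.3), np.float64(18.2))]
[0.54378274 0.25180253 0.055     ] [(np.float64(82.7), np.float64(148.8)), (np.float64(83.3), np.float64(59.5)), (np.float64(82.7), np.float64(150.0)), (np.float64(82.1), np.float64(59.5))] [[0.5828 0.3218 0.055 ]
 [0.5638 0.1742 0.055 ]
 [0.5047 0.1812 0.055 ]
 [0.5238 0.33   0.055 ]]
flange [0.54874787 0.29300268 0.061     ]
flange [0.538597   0.20919556 0.061     ]
```

>>> send_rows:
  targets:
    - [-0.14,[0,0,0],0.075]
    - [-0.14,[0,0,0],0.075]
    - [-0.14,[0,0,0],0]
    - [-0.14,[0,0,0],0]

```text
t: 5.6
tool_pos: [0.4995, 0.1988, 0.3003]
orientation: [-3.111, 0.434, -0.0]
force: [-0.1, 0.2, -0.2]
opening: 0.0397
```

```bash
python3 -c "
from h import *
go([.549,.2928,.078])"
```

```text
tcp [0.4995 0.1988 0.3003] toolx [ 0.962 -0.274  0.   ] tooly [-0.274 -0.962 -0.   ] q [ 0.28 -0.06  1.53 -0.    1.67  2.13]
shift mm [  21.8 -104.   222.3]
```

>>> send_rows:
  targets:
    - [-0.14,[5.5,-26,0],0]
    - [-0.14,[5.5,-26,0],0]
    - [-0.14,[5.5,-26,0],0]
    - [-0.14,[5.3,-26,0],0]
    - [-0.14,[0,0,35],0]
    - [-0.14,[0,0,35],0]
    - [-0.14,[0,0,35],0]
    - [-0.14,[0,0,35],0]
    - [-0.14,[0,0,0],0]
    - [-0.14,[0,0,0],0]

```text
t: 6.6
tool_pos: [0.5489, 0.2925, 0.1604]
orientation: [3.11, -0.437, -0.002]
force: [0.4, 0.3, 1.2]
opening: 0.0401
```

```bash
python3 look.py w2; python3 -c "
from h import *
go([.549,.2928,.078])"
```

```text
t 6.65 cam in tool [ 0.0733  0.0013 -0.1646] fwd [-0.268  0.001  0.963] F [0.07 0.22 1.06] op 0.04002703804049857
tcp [0.5501 0.293  0.1622] toolx [ 0.961 -0.276  0.002] tooly [-0.276 -0.961 -0.001] q [ 0.41  0.22  1.49 -0.    1.43  2.26]
shift mm [0. 0. 0.]
tcp [0.5501 0.293  0.1622] toolx [ 0.961 -0.276  0.002] tooly [-0.276 -0.961 -0.001] q [ 0.41  0.22  1.49 -0.    1.43  2.26]
shift mm [-1.1  0.6 84.2]
```

View pics/w2.png

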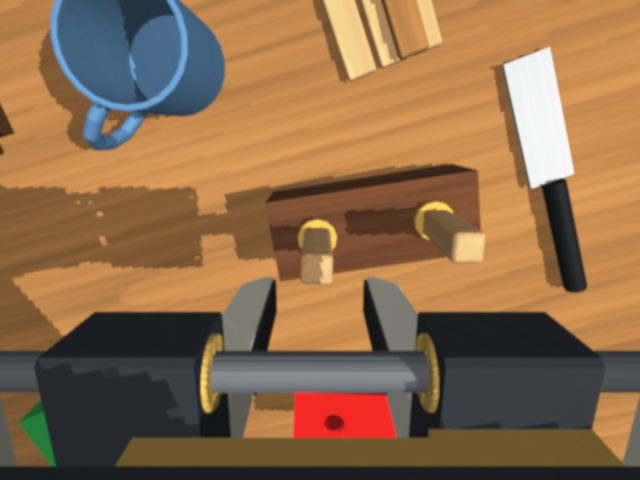

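The pin tool's handle top at (317,270) is centred between the fingers and square to them. The punch at (467,245) is clear of the right finger. I'll descend and grip.

>>> send_rows:
  newtons: 45
  targets:
    - [-0.14,[-0.5,0.3,25],0]
    - [-0.14,[0,0,25],0]
    - [-0.14,[0,0,20],0]
    - [-0.14,[0,0,12],0]
    - [-0.14,[0,0,0],0]
    - [-1,[0,0,0],0]
    - [-1,[0,0,0],0]
    - [-1,[0,0,0],0]
    - [-1,[0,0,0],0]
    - [-1,[0,0,0],0]

```text
t: 7.65
tool_pos: [0.5496, 0.293, 0.0797]
orientation: [-3.11, 0.438, -0.003]
force: [-0.2, -0.1, 6.4]
opening: 0.0181
```

```bash
python3 -c "
from h import *
s=robot.read_state();print(s['force'],s['wrist_torque'],s['opening'],s['t'])
go([.549,.2928,.078])"
```

```text
[-0.18047534 -0.09890239  6.40122982] [-0.05068026  0.13232472  0.01403052] 0.01807371699393054 7.65
tcp [0.5496 0.293  0.0797] toolx [ 0.961 -0.276  0.002] tooly [-0.276 -0.961 -0.001] q [0.41 0.29 1.56 0.   1.28 2.26]
shift mm [-0.5  0.3  1.7]
```

>>> send_rows:
  targets:
    - [-1,[0,0,-5],0]
    - [-1,[0,0,-15],0]
    - [-1,[0,0,-20],0]
    - [-1,[0,0,-25],0]
    - [-1,[0,0,-35],0]
    - [-1,[0,0,-35],0]
    - [-1,[0,0,-35],0]
    - [-1,[0,0,0],0]
    - [-1,[0,0,0],0]

```text
t: 8.55
tool_pos: [0.5493, 0.2928, 0.2503]
orientation: [-3.109, 0.438, -0.004]
force: [0.3, 1.0, -1.4]
opening: 0.0177
```

```bash
python3 look.py w3; python3 - <<'E'
from h import *
s=robot.read_state();print(s['force'],s['wrist_torque'],s['opening'],s['t'])
for n in('scene','side'):
    c=optics.read_camera(n);t=proj(c,s['tool_pos']+[0,0,-.03]);t=np.clip(t,[75,60],[565,420]);x,y=int(t[0]),int(t[1]);print(n,x-50,y-50)
    save(n+'3.png',cv2.resize(c['color'][y-50:y+50,x-50:x+50],(600,600),interpolation=2))
    np.save('pics/'+n+'3.npy',{k:c[k] for k in('K','position','orientation')},allow_pickle=True)
    print(n,proj(c,s['tool_pos']),proj(c,s['tool_pos']+[0,0,-.07]))
E
```

```text
t 8.6 cam in tool [ 0.0741  0.0006 -0.1689] fwd [-0.263 -0.003  0.965] F [-0.35  0.12 -1.18] op 0.01777512569494722
tcp [0.5485 0.2925 0.2483] toolx [ 0.961 -0.277 -0.   ] tooly [-0.277 -0.961  0.   ] q [ 0.41  0.18  1.38 -0.    1.58  2.26]
shift mm [0. 0. 0.]
[-0.35125319  0.12061751 -1.18206575] [0.05782364 0.00776905 0.05070597] 0.01777512569494722 8.6
scene 354 204
scene [406.28123934 244.16655407] [402.44212652 268.532204  ]
side 295 93
side [345.95149499 134.40114058] [345.60213386 155.62319794]
```

View pics/w3.png

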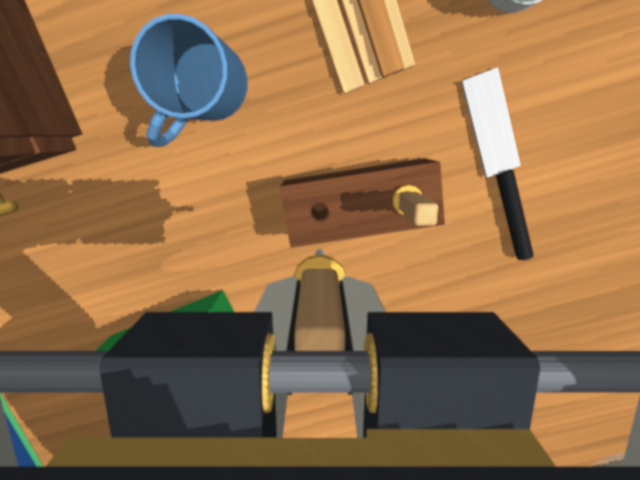

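View pics/scene3.png

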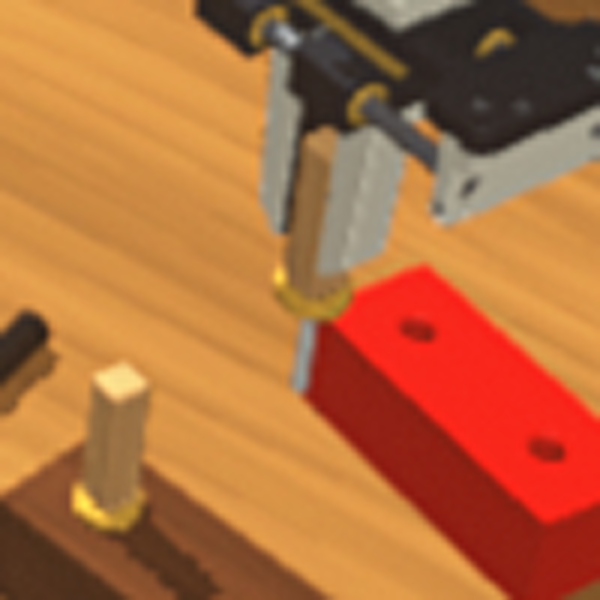

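View pics/side3.png

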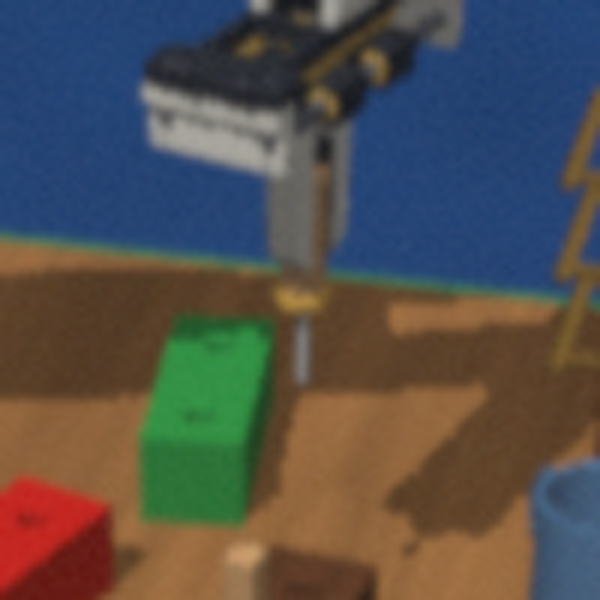

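The thin pin is in the gripper: its tip shows at (319,252) in wrist, (404,269) in scene and (345,157) in side. That confirms the choice. The emptied hole is at (320,211) in wrist. Next stop is above the trimmer.

>>> send_rows:
  targets:
    - [-1,[6,16,0],0]
    - [-1,[12.5,32.3,0],0]
    - [-1,[12.5,32.3,0],0]
    - [-1,[12.5,32.3,0],0]
    - [-1,[12.5,32.3,0],0]
    - [-1,[12.5,32.3,0],0]
    - [-1,[12.5,32.3,0],0]
    - [-1,[12.5,32.3,0],0]
    - [-1,[12.5,32.3,0],0]
    - [-1,[12.5,32.3,0],0]
    - [-1,[12.5,32.3,0],0]
    - [-1,[12.5,32.3,0],0]

```text
t: 9.9
tool_pos: [0.5828, -0.1061, 0.247]
orientation: [3.111, -0.439, -0.003]
force: [1.0, 0.0, -0.4]
opening: 0.018
```

>>> send_rows:
  targets:
    - [-1,[12.5,32.3,0],0]
    - [-1,[12.5,32.3,0],0]
    - [-1,[12.5,32.3,0],0]
    - [-1,[12.5,32.3,0],0]
    - [-1,[6,16,0],0]
    - [-1,[0,0,0],-0.1]
    - [-1,[0,0,0],-0.1]
    - [-1,[0,0,0],-0.1]
    - [-1,[0,0,0],0]
    - [-1,[0,0,0],0]

```text
t: 10.9
tool_pos: [0.5972, -0.2588, 0.2477]
orientation: [-3.141, -0.027, 0.001]
force: [-0.7, -1.0, -1.8]
opening: 0.0176
```

```bash
python3 look.py w4 recess trimmer
```

```text
t 10.95 cam in tool [ 0.0735  0.0009 -0.1665] fwd [-0.265 -0.001  0.964] F [ 0.48 -0.11  0.4 ] op 0.01777256708611724
recess [([264.0, 207.0], 0.64, 12536)]
trimmer [([289.7, 140.0], 0.94, 54021)]
tcp [ 0.5974 -0.2588  0.2481] toolx [ 1.     0.018 -0.   ] tooly [ 0.018 -1.    -0.   ] q [-0.49  0.26  1.29  0.    1.59  1.07]
shift mm [-0.2 -0.   0.2]
```

View pics/w4.png

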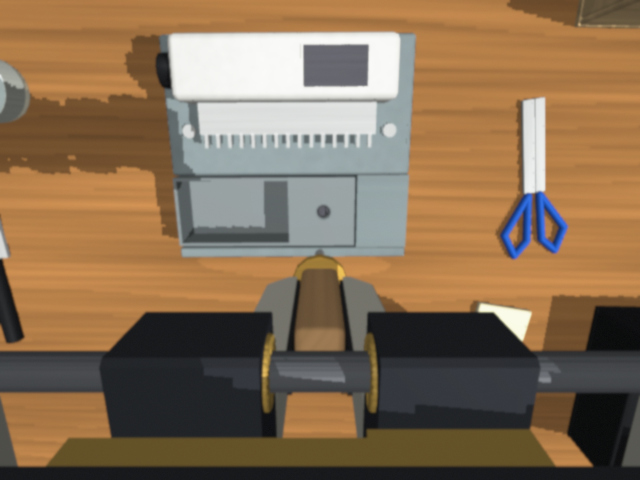

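```bash
python3 - <<'E'
from h import *
a=cv2.imread('pics/w4.png')
cv2.imwrite('pics/w4c.png',cv2.resize(a[165:265,165:425],(780,300),interpolation=2))
cv2.imwrite('pics/w4d.png',cv2.resize(a[190:280,285:365],(640,720)[:1]+(600,),interpolation=2))
c=np.load('pics/w4.npy',allow_pickle=True).item()
g=cv2.cvtColor(a,cv2.COLOR_BGR2GRAY)
roi=g[200:222,312:334].astype(float);w=np.clip(roi.max()*0+110-roi,0,None)
print(np.round(roi[::3,::3]))
m=np.median(roi);w=np.clip(m-25-roi,0,None);ys,xs=np.mgrid[200:222,312:334];p=((w*xs).sum()/w.sum(),(w*ys).sum()/w.sum());print(p)
print('recess @z.05',onz(c,p,.05),'@.045',onz(c,p,.045))
P=np.array([onz(c,q,.05)[:2] for q in[(178,176.5),(408,174)]]);d=P[0]-P[1];print(P,'ydir',np.degrees(np.arctan2(d[1],d[0])))
E
```

```text
[[160. 160. 160. 160. 161. 161. 161. 162.]
 [160. 160. 159. 156. 155. 160. 162. 161.]
 [160. 159. 137. 102.  94. 122. 158. 160.]
 [160. 154.  93.  98.  91.  87. 137. 160.]
 [160. 151.  87.  97.  90.  76. 124. 160.]
 [160. 157. 109.  86.  80.  88. 145. 160.]
 [160. 161. 152. 128. 119. 140. 159. 160.]
 [160. 160. 160. 159. 159. 160. 161. 161.]]
(np.float64(323.3186936936937), np.float64(211.5472972972973))
recess @z.05 [ 0.59566623 -0.2630783   0.05      ] @.045 [ 0.59463408 -0.263141    0.045     ]
[[ 0.62669845 -0.12700956]
 [ 0.63254352 -0.34113361]] ydir 91.56364826337646
```

View pics/w4c.png

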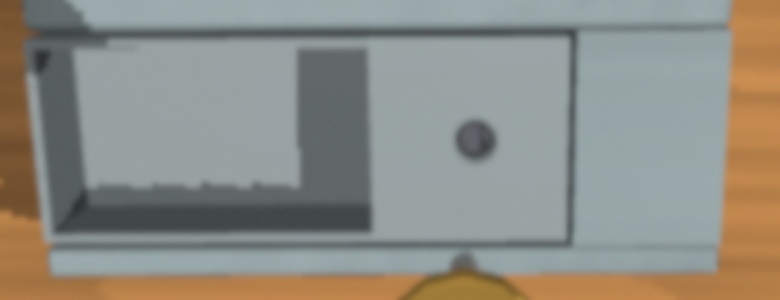

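View pics/w4d.png

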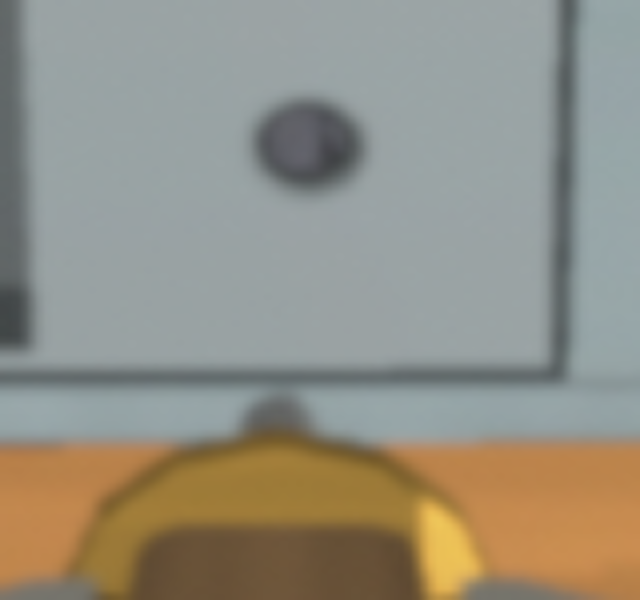

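```bash
python3 - <<'E'
from h import *
c=np.load('pics/w4.npy',allow_pickle=True).item();s=robot.read_state()
T=Rm(s['orientation'])
for dz in(.065,.070,.075):print(dz,proj(c,s['tool_pos']+T@[0,0,dz]), proj(c,s['tool_pos']+T@[0.003,0,dz]))
go([.5957,-.2631,.140])
E
```

```text
0.065 [318.38209059 251.95292027] [318.37006519 247.34709542]
0.07 [318.40920829 249.57251925] [318.39750581 245.04908736]
0.075 [318.43528877 247.28316539] [318.42389353 242.83925385]
tcp [ 0.5974 -0.2588  0.2481] toolx [ 1.     0.018 -0.   ] tooly [ 0.018 -1.    -0.   ] q [-0.49  0.26  1.29  0.    1.59  1.07]
shift mm [ -1.8   4.3 108.1]
```

```bash
python3 - <<'E'
from h import *
c=np.load('pics/w4.npy',allow_pickle=True).item();s=robot.read_state()
T=Rm(s['orientation'])
for dz in(.015,.019,.025,.03):print(dz,proj(c,s['tool_pos']+T@[0.014,0,dz]))
a=cv2.imread('pics/w4.png');cv2.imwrite('pics/w4e.png',cv2.resize(a[240:360,260:380],(600,600),interpolation=2))
for n in('scene','side'):
    k=optics.read_camera(n);t=proj(k,s['tool_pos']+[0,0,-.07]);x,y=int(t[0]),int(t[1]);print(n,x-30,y-30,t,proj(k,s['tool_pos']))
    save(n+'4.png',cv2.resize(k['color'][y-30:y+30,x-30:x+30],(600,600),interpolation=2))
E
```

```text
0.015 [317.95895532 255.58505869]
0.019 [317.99494902 253.09045145]
0.025 [318.04633875 249.52879613]
0.03 [318.08694763 246.71432558]
scene 190 153 [220.58805259 183.24563639] [217.37270692 160.65426127]
side 278 250 [308.72673976 280.09801158] [307.68392966 255.40455251]
```

View pics/w4e.png

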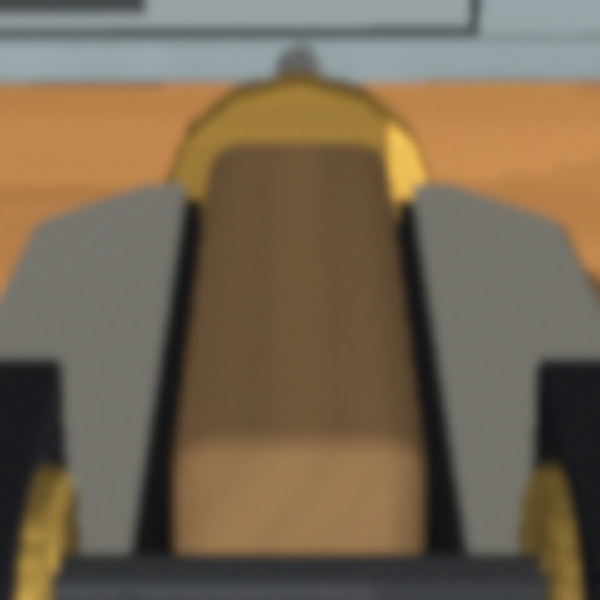

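View pics/side4.png

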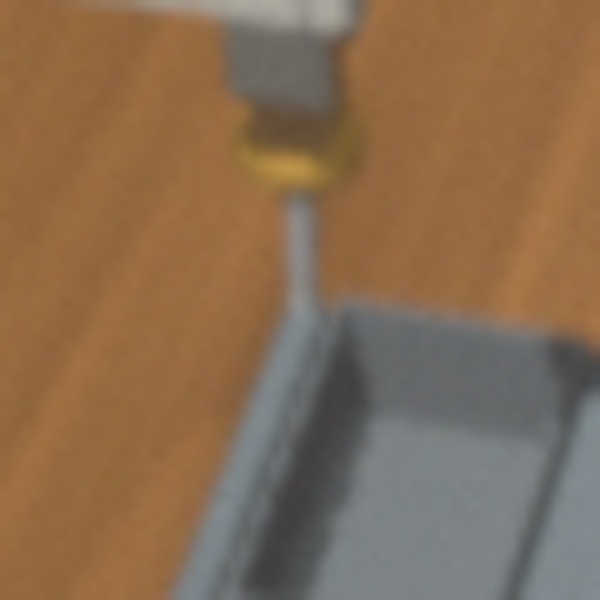

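View pics/scene4.png

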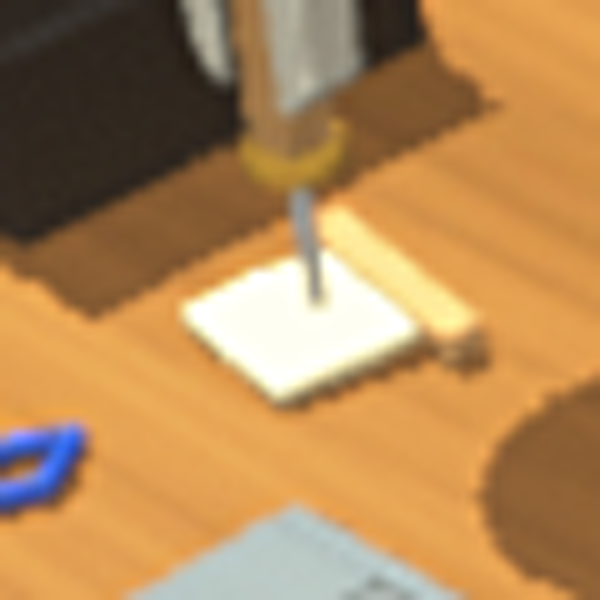

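The recess is centred at wrist (323,211.5). The tip appears about 3 mm further back in the wrist view than the model says, while scene and side agree with the model. That suggests a wrist camera bias, so I'll compare tip and recess relative to each other from closer up.

>>> send_rows:
  targets:
    - [-1,[0.5,1.8,15],-0.01]
    - [-1,[0.5,1.8,30],0]
    - [-1,[0,0,30],0]
    - [-1,[0,0,20],0]
    - [-1,[0,0,15],0]
    - [-1,[0,0,0],0]
    - [-1,[0,0,0],0]

```text
t: 11.85
tool_pos: [0.5988, -0.2626, 0.1385]
orientation: [3.141, 0.047, 0.0]
force: [0.0, -0.5, -0.2]
opening: 0.0179
```

```bash
cat > cmp.py <<'E'
import sys
from h import *
n=sys.argv[1];s=robot.read_state();print('t',s['t'],'F',np.round(s['force'],2));T=Rm(s['orientation'])
go(s['tool_pos']);tip=s['tool_pos']+T@[0,0,.07]
ims=[]
for k in('scene','side','wrist'):
    c=optics.read_camera(k);np.save('pics/%s_%s.npy'%(n,k),{q:c[q] for q in('K','position','orientation')},allow_pickle=True);cv2.imwrite('pics/%s_%s_full.png'%(n,k),c['color'][...,::-1])
    t=proj(c,tip);h=20 if k!='wrist' else 40;x,y=int(t[0]),int(t[1]);ims.append(cv2.resize(c['color'][y-h:y+h,x-h:x+h],(400,400) if k!='wrist' else (400,400),interpolation=cv2.INTER_CUBIC));print(k,'off',x-h,y-h,'scale',200/h,'pred tip',np.round(t,1))
save(n+'.png',np.hstack(ims[:2]));save(n+'_w.png',cv2.resize(ims[2],(600,600)))
E
python3 cmp.py m5
```

```text
t 11.85 F [ 0.03 -0.55 -0.18]
tcp [ 0.5988 -0.2626  0.1385] toolx [1.   0.03 0.  ] tooly [ 0.03 -1.    0.  ] q [-0.49  0.32  1.42  0.    1.4   1.05]
shift mm [0. 0. 0.]
scene off 203 195 scale 10.0 pred tip [224.  215.4]
side off 290 296 scale 10.0 pred tip [310.3 316.3]
wrist off 277 210 scale 5.0 pred tip [317.4 250.7]
```

View pics/m5.png

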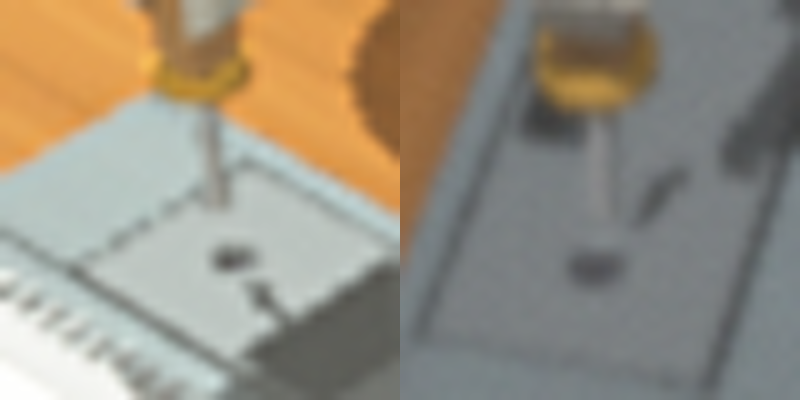

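View pics/m5_w.png

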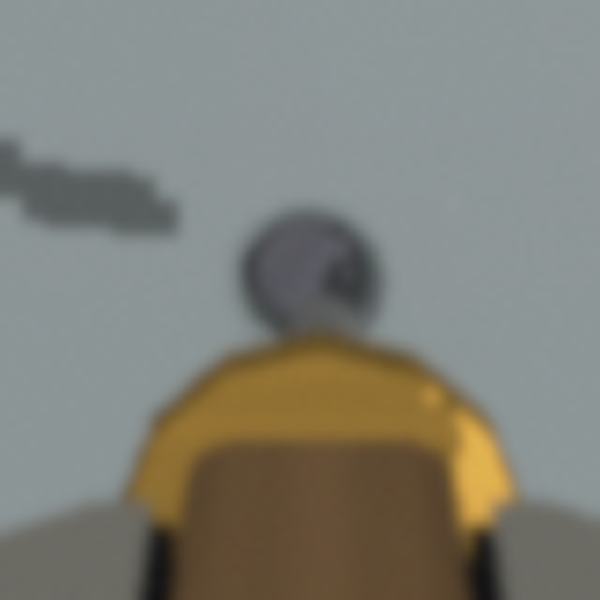

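```bash
python3 - <<'E'
from h import *
L=lambda k:np.load('pics/m5_%s.npy'%k,allow_pickle=True).item()
a,b,w=L('scene'),L('side'),L('wrist')
tip=tri([(a,(224.7,215.6)),(b,(310,317.5))]);rec=tri([(a,(226.5,220.8)),(b,(309.7,322.7))])
print('tri tip',tip,'rec',rec,tip-rec)
print(onz(a,(226.5,220.8),.05),onz(b,(309.7,322.7),.05))
wr=(277+310/7.5,210+272/7.5);print('wrist rec',wr,onz(w,wr,.05))
# wrist tip front edge
for dz in(.065,.07):
  print(proj(w,np.array([.5988,-.2626,.1385])+[.003,0,-dz]))
print('front edge seen ~',277+335/7.5,210+300/7.5)
E
```

```text
tri tip [ 0.59721445 -0.26311209  0.0656632 ] rec [ 0.59510555 -0.26157771  0.04623487] [ 0.00210891 -0.00153439  0.01942833]
[ 0.59613087 -0.25795944  0.05      ] [ 0.59771486 -0.26572036  0.05      ]
wrist rec (318.3333333333333, 246.26666666666665) [ 0.59625246 -0.26326163  0.05      ]
[317.46230718 248.46504323]
[317.49352563 246.18879153]
front edge seen ~ 321.6666666666667 250.0
```

```bash
python3 - <<'E'
from h import *
L=lambda k:np.load('pics/m5_%s.npy'%k,allow_pickle=True).item()
a,b,w=L('scene'),L('side'),L('wrist')
print('scene tip',onz(a,(224.7,215.6),.0685),'rec',onz(a,(226.5,220.8),.05))
print('side tip',onz(b,(310,318),.0685),'rec',onz(b,(309.7,322.7),.05))
print('wrist tip',onz(w,(321,254.6),.0685),'rec',onz(w,(318.3,246.3),.05))
E
python3 -c "
import cv2,numpy as np
a=cv2.imread('pics/m5_wrist_full.png')[230:265,300:345];cv2.imwrite('pics/m5z.png',cv2.resize(a,(765,595),interpolation=0))"
```

```text
scene tip [ 0.59804458 -0.26032982  0.0685    ] rec [ 0.59613087 -0.25795944  0.05      ]
side tip [ 0.59960869 -0.26775599  0.0685    ] rec [ 0.59771486 -0.26572036  0.05      ]
wrist tip [ 0.59622401 -0.26501234  0.0685    ] rec [ 0.59622784 -0.26323935  0.05      ]
```

View pics/m5z.png

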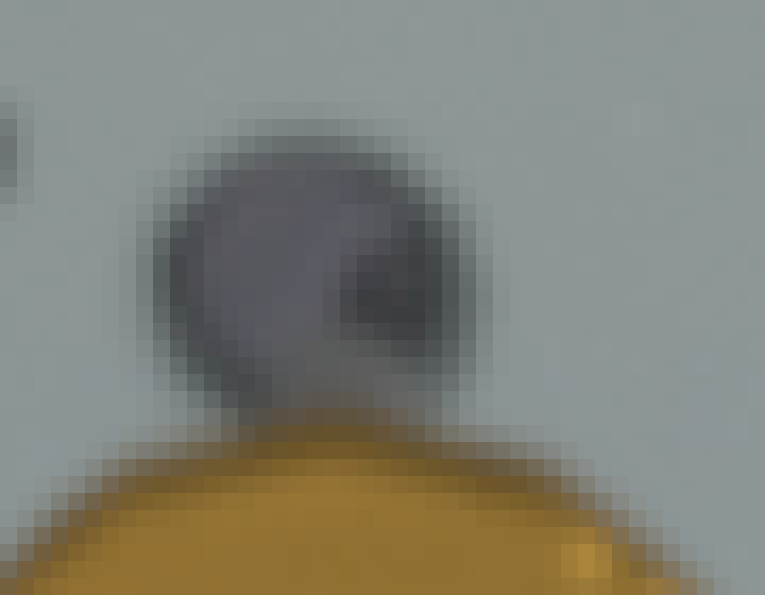

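>>> send_rows:
  targets:
    - [-1,[-0.8,-1.7,3],0]
    - [-1,[0,0,5],0]
    - [-1,[0,0,4],0]
    - [-1,[0,0,0],0]
    - [-1,[0,0,0],0]
    - [-1,[0,0,0],0]

```text
t: 12.6
tool_pos: [0.5979, -0.2609, 0.1263]
orientation: [3.141, 0.047, 0.0]
force: [0.2, -0.2, -0.2]
opening: 0.0179
```

```bash
python3 cmp.py m6
```

```text
t 12.6 F [ 0.19 -0.25 -0.19]
tcp [ 0.5979 -0.2609  0.1263] toolx [1.   0.03 0.  ] tooly [ 0.03 -1.    0.  ] q [-0.49  0.33  1.43  0.    1.38  1.05]
shift mm [0. 0. 0.]
scene off 205 198 scale 10.0 pred tip [225.1 218.9]
side off 290 299 scale 10.0 pred tip [310.3 319.3]
wrist off 278 209 scale 5.0 pred tip [318.2 250. ]
```

View pics/m6.png

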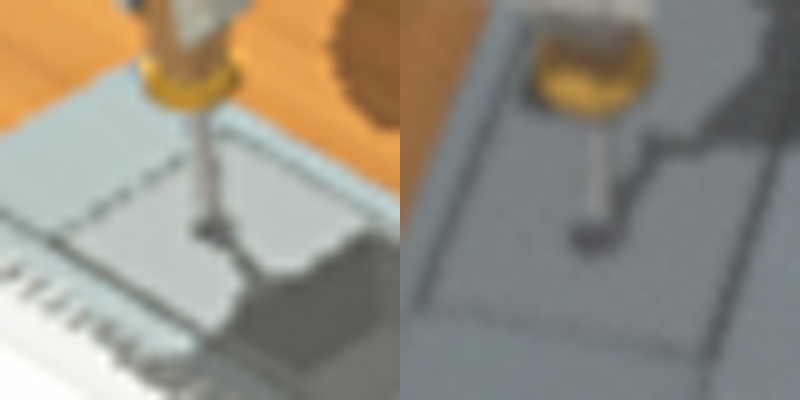

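View pics/m6_w.png

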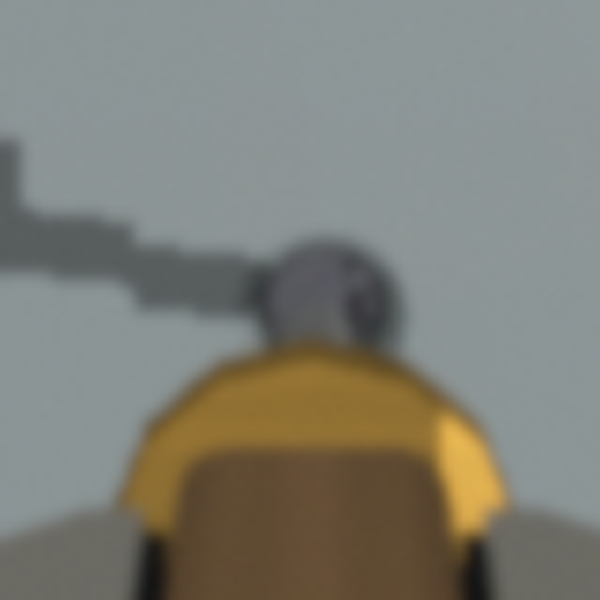

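>>> send_rows:
  targets:
    - [-1,[0,0.5,2],0]
    - [-1,[0,0,2],0]
    - [-1,[0,0,2],0]
    - [-1,[0,0,1],0]
    - [-1,[0,0,0],0]

```text
t: 13.25
tool_pos: [0.5976, -0.2612, 0.1188]
orientation: [-3.141, -0.047, 0.001]
force: [0.2, 0.3, -1.2]
opening: 0.0179
```

>>> send_rows:
  targets:
    - [-1,[0,0,1],0]
    - [-1,[0,0,1],0]
    - [-1,[0,0,0],0]

```text
t: 13.55
tool_pos: [0.5978, -0.2613, 0.1171]
orientation: [-3.141, -0.047, 0.0]
force: [-0.6, -0.4, -1.1]
opening: 0.0175
```

>>> send_rows:
  targets:
    - [-1,[0,0,1],0]
    - [-1,[0,0,1],0]
    - [-1,[0,0,0],0]

```text
t: 13.85
tool_pos: [0.5977, -0.2614, 0.115]
orientation: [-3.141, -0.047, 0.0]
force: [0.0, 0.5, -0.7]
opening: 0.018
```

>>> send_rows:
  targets:
    - [-1,[0,0,1],0]
    - [-1,[0,0,0],0]

```text
t: 14.05
tool_pos: [0.5979, -0.2614, 0.1143]
orientation: [3.141, 0.047, 0.0]
force: [-0.2, 0.2, 1.9]
opening: 0.0179
```

>>> send_rows:
  targets:
    - [-1,[0,0,1],0]
    - [-1,[0,0,0],0]

```text
t: 14.25
tool_pos: [0.5979, -0.2614, 0.1133]
orientation: [3.141, 0.047, 0.0]
force: [0.3, 1.2, 1.3]
opening: 0.0179
```

>>> send_rows:
  targets:
    - [-1,[0,0,1],0]
    - [-1,[0,0,0],0]

```text
t: 14.45
tool_pos: [0.5979, -0.2614, 0.1122]
orientation: [3.141, 0.047, 0.0]
force: [-0.5, -0.3, 0.9]
opening: 0.0178
```

>>> send_rows:
  targets:
    - [-1,[0,0,1],0]
    - [-1,[0,0,0],0]

```text
t: 14.65
tool_pos: [0.5979, -0.2614, 0.1112]
orientation: [3.141, 0.047, 0.0]
force: [-0.2, 0.5, 1.6]
opening: 0.0177
```

>>> send_rows:
  targets:
    - [-1,[0,0,1],0]
    - [-1,[0,0,0],0]

```text
t: 14.85
tool_pos: [0.5979, -0.2614, 0.1102]
orientation: [3.141, 0.047, 0.0]
force: [-0.2, -0.3, 1.0]
opening: 0.0181
```

>>> send_rows:
  targets:
    - [-1,[0,0,1],0]
    - [-1,[0,0,0],0]

```text
t: 15.05
tool_pos: [0.5979, -0.2614, 0.1092]
orientation: [3.141, 0.047, 0.0]
force: [-0.7, -0.1, 2.1]
opening: 0.0178
```

>>> send_rows:
  targets:
    - [-1,[0,0,0.7],0]
    - [-1,[0,0,0],0]

```text
t: 15.25
tool_pos: [0.5979, -0.2614, 0.1085]
orientation: [3.141, 0.047, 0.0]
force: [0.9, 0.3, 1.7]
opening: 0.0179
```

>>> send_rows:
  targets:
    - [-1,[0,0,0.7],0]
    - [-1,[0,0,0],0]

```text
t: 15.45
tool_pos: [0.5979, -0.2614, 0.1078]
orientation: [3.141, 0.047, 0.0]
force: [0.2, -0.2, 2.2]
opening: 0.0176
```

>>> send_rows:
  targets:
    - [-1,[0,0,0.7],0]
    - [-1,[0,0,0],0]

```text
t: 15.65
tool_pos: [0.5979, -0.2614, 0.1071]
orientation: [3.141, 0.047, 0.0]
force: [0.1, 0.4, 1.7]
opening: 0.018
```

>>> send_rows:
  targets:
    - [-1,[0,0,0.7],0]
    - [-1,[0,0,0],0]

```text
t: 15.85
tool_pos: [0.5978, -0.2614, 0.1064]
orientation: [3.141, 0.047, 0.0]
force: [0.1, -0.1, 2.3]
opening: 0.018
```

>>> send_rows:
  targets:
    - [-1,[0,0,0.7],0]
    - [-1,[0,0,0],0]

```text
t: 16.05
tool_pos: [0.5979, -0.2614, 0.1057]
orientation: [3.141, 0.047, 0.0]
force: [0.4, -0.2, 2.5]
opening: 0.0177
```

>>> send_rows:
  targets:
    - [-1,[0,0,0.7],0]
    - [-1,[0,0,0],0]

```text
t: 16.25
tool_pos: [0.5978, -0.2614, 0.105]
orientation: [3.141, 0.047, 0.0]
force: [0.6, 0.2, 3.2]
opening: 0.0177
```

>>> send_rows:
  targets:
    - [-1,[0,0,0.7],0]
    - [-1,[0,0,0],0]

```text
t: 16.45
tool_pos: [0.5979, -0.2614, 0.1043]
orientation: [3.141, 0.047, 0.0]
force: [0.7, -1.0, 3.2]
opening: 0.0176
```

>>> send_rows:
  targets:
    - [-1,[0,0,0.7],0]
    - [-1,[0,0,0],0]

```text
t: 16.65
tool_pos: [0.5978, -0.2614, 0.1036]
orientation: [3.141, 0.047, 0.0]
force: [0.7, -1.0, 3.3]
opening: 0.0178
```

>>> send_rows:
  targets:
    - [-1,[0,0,0.7],0]
    - [-1,[0,0,0],0]

```text
t: 16.85
tool_pos: [0.5979, -0.2614, 0.1032]
orientation: [3.141, 0.047, 0.0]
force: [-0.9, -0.1, 4.0]
opening: 0.0178
```

>>> send_rows:
  targets:
    - [-1,[0,0,0.5],0]
    - [-1,[0,0,0],0]

```text
t: 17.05
tool_pos: [0.5979, -0.2614, 0.103]
orientation: [3.141, 0.047, 0.0]
force: [-1.9, 0.7, 6.2]
opening: 0.0179
```

>>> send_rows:
  targets:
    - [-1,[0,0,0.3],0]
    - [-1,[0,0,0],0]
    - [-1,[0,0,0],0]

```text
t: 17.35
tool_pos: [0.5979, -0.2615, 0.1029]
orientation: [3.141, 0.047, 0.001]
force: [-2.2, 1.0, 6.9]
opening: 0.0177
```

>>> send_rows:
  targets:
    - [-1,[0,-1,0],0]
    - [-1,[0,-1,0],0]
    - [-1,[0,-1,0],0]
    - [-1,[0,0,0],0]

```text
t: 17.75
tool_pos: [0.5981, -0.2594, 0.103]
orientation: [3.139, 0.046, 0.002]
force: [-0.8, -2.9, 6.4]
opening: 0.0179
```

>>> send_rows:
  targets:
    - [-1,[0,-1,0],0]
    - [-1,[0,-1,0],0]
    - [-1,[0,0,0],0]

```text
t: 18.05
tool_pos: [0.5981, -0.2577, 0.103]
orientation: [3.139, 0.046, 0.002]
force: [-0.6, -2.6, 5.8]
opening: 0.0178
```

>>> send_rows:
  targets:
    - [-1,[0,-1,0],0]
    - [-1,[0,-1,0],0]
    - [-1,[0,-1,0],0]
    - [-1,[0,0,0],0]

```text
t: 18.45
tool_pos: [0.598, -0.2547, 0.1031]
orientation: [3.139, 0.046, 0.002]
force: [0.5, -2.8, 5.4]
opening: 0.0177
```

```bash
python3 cmp.py m7
```

```text
t 18.45 F [ 0.54 -2.79  5.38]
tcp [ 0.598  -0.2547  0.1031] toolx [1.    0.029 0.001] tooly [ 0.029 -1.     0.002] q [-0.48  0.34  1.46 -0.    1.34  1.06]
shift mm [0. 0. 0.]
scene off 207 206 scale 10.0 pred tip [227.4 226.2]
side off 291 304 scale 10.0 pred tip [311.4 324.3]
wrist off 278 209 scale 5.0 pred tip [318.3 249.9]
```

View pics/m7_wrist_full.png

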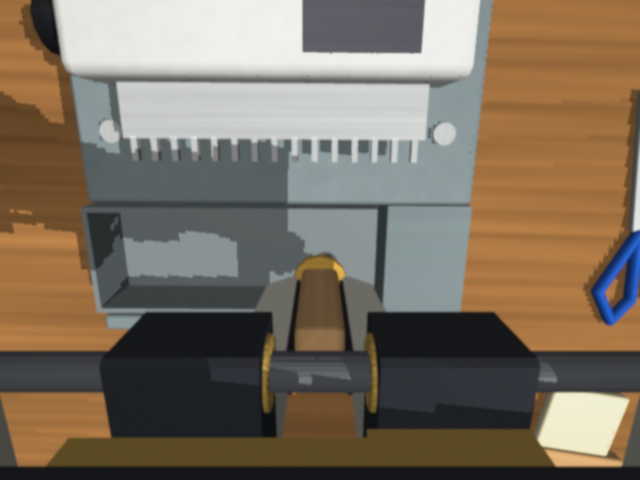

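The tray has started out: there is a dark gap of about 5 mm at (382,255), with the button still held (about 6.5 N down, 2.8 N sideways). I'll keep pushing.

>>> send_rows:
  targets:
    - [-1,[0,-1.5,0.1],0]
    - [-1,[0,-1.5,0.1],0]
    - [-1,[0,-1.5,0],0]
    - [-1,[0,-1.5,0],0]
    - [-1,[0,-1.5,0],0]

```text
t: 19.1
tool_pos: [0.5978, -0.2474, 0.103]
orientation: [3.139, 0.046, 0.002]
force: [-0.6, -3.9, 6.1]
opening: 0.0176
```

>>> send_rows:
  targets:
    - [-1,[0,-1.5,0],0]
    - [-1,[0,-1.5,0],0]
    - [-1,[0,-1.5,0.1],0]
    - [-1,[0,-1.5,0],0]
    - [-1,[0,-1.5,0],0]
    - [-1,[0,-1.5,0],0]

```text
t: 19.7
tool_pos: [0.5976, -0.2384, 0.103]
orientation: [3.138, 0.046, 0.002]
force: [-0.5, -5.0, 6.4]
opening: 0.0178
```

>>> send_rows:
  targets:
    - [-1,[0,-1.5,0],0]
    - [-1,[0,-1.5,0],0]
    - [-1,[0,-1.5,0],0]
    - [-1,[0,-1.5,0],0]
    - [-1,[0,-1.5,0],0]

```text
t: 20.2
tool_pos: [0.5974, -0.2309, 0.103]
orientation: [3.138, 0.046, 0.003]
force: [-0.1, -3.9, 6.5]
opening: 0.0177
```

>>> send_rows:
  targets:
    - [-1,[0,-1.5,0],0]
    - [-1,[0,-1.5,0],0]
    - [-1,[0,-1.5,0],0]
    - [-1,[0,-1.5,0],0]
    - [-1,[0,-1.5,0],0]

```text
t: 20.7
tool_pos: [0.5972, -0.2234, 0.103]
orientation: [3.139, 0.046, 0.003]
force: [-0.0, -4.0, 7.1]
opening: 0.0174
```

Travel is about 35.5 mm so far and the forces are steady. I'll go on to about 46 mm, then measure.

>>> send_rows:
  targets:
    - [-1,[0,-1.5,0],0]
    - [-1,[0,-1.5,0],0]
    - [-1,[0,-1.5,0],0]
    - [-1,[0,-1.5,0],0]
    - [-1,[0,-1.5,0],0]
    - [-1,[0,-1.5,0],0]

```text
t: 21.3
tool_pos: [0.597, -0.2144, 0.103]
orientation: [3.139, 0.046, 0.003]
force: [0.9, -4.0, 6.5]
opening: 0.018
```

```bash
python3 cmp.py m8
```

```text
t 21.3 F [ 0.92 -3.95  6.53]
tcp [ 0.597  -0.2144  0.103 ] toolx [1.    0.029 0.002] tooly [ 0.029 -1.     0.003] q [-0.42  0.3   1.51 -0.    1.33  1.12]
shift mm [0. 0. 0.]
scene off 216 212 scale 10.0 pred tip [237. 232.]
side off 295 292 scale 10.0 pred tip [315.7 312. ]
wrist off 278 209 scale 5.0 pred tip [318.7 249.9]
```

View pics/m8_wrist_full.png

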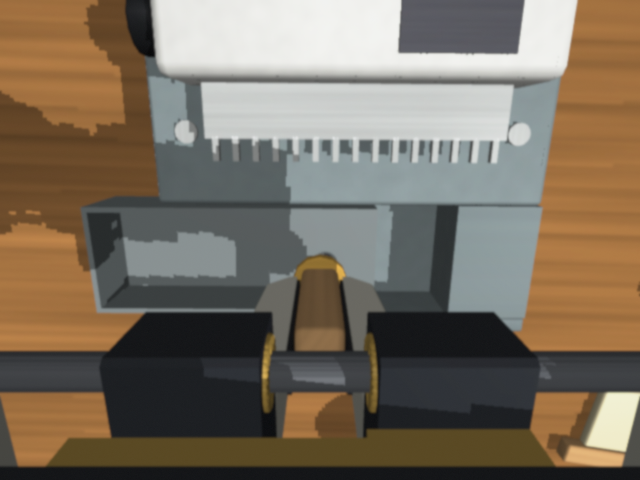

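The gap from the tray end (378) to the channel end (457) is about 79 px at 1.74 px/mm. Less the home clearance, that puts the tray about 44.5 mm out. Another 5.5 mm to go.

>>> send_rows:
  targets:
    - [-1,[0,-1.4,0],0]
    - [-1,[0,-1.4,0],0]
    - [-1,[0,-1.4,0],0]
    - [-1,[0,-1.3,0],0]
    - [-1,[0,0,0],0]

```text
t: 21.95
tool_pos: [0.5968, -0.2087, 0.103]
orientation: [3.139, 0.046, 0.003]
force: [-0.2, -4.1, 7.2]
opening: 0.0181
```

>>> send_rows:
  targets:
    - [-1,[0,0.8,0],0]
    - [-1,[0,0.5,0],0]
    - [-1,[0,0,0],0]

```text
t: 22.25
tool_pos: [0.5969, -0.209, 0.1029]
orientation: [3.141, 0.047, 0.002]
force: [-0.4, -0.6, 8.6]
opening: 0.0177
```

>>> send_rows:
  targets:
    - [-1,[0,0,-3],0]
    - [-1,[0,0,-6],0]
    - [-1,[0,0,-8],0]
    - [-1,[0,0,-10],0]
    - [-1,[0,0,-20],0]
    - [-1,[0,0,-30],0]
    - [-1,[0,0,-35],0]
    - [-1,[0,0,-35],0]
    - [-1,[0,0,0],0]
    - [-1,[0,0,0],0]

```text
t: 23.25
tool_pos: [0.5967, -0.2087, 0.2503]
orientation: [3.141, 0.047, 0.003]
force: [-0.4, -0.1, -1.2]
opening: 0.0177
```

```bash
python3 cmp.py m9
```

```text
t 23.25 F [-0.44 -0.09 -1.18]
tcp [ 0.5967 -0.2087  0.2503] toolx [1.    0.03  0.002] tooly [ 0.03  -1.     0.001] q [-0.42  0.2   1.35  0.    1.59  1.12]
shift mm [0. 0. 0.]
scene off 213 169 scale 10.0 pred tip [233.1 189.6]
side off 294 244 scale 10.0 pred tip [314.8 264.5]
wrist off 279 209 scale 5.0 pred tip [319.3 249. ]
```

View pics/m9_wrist_full.png

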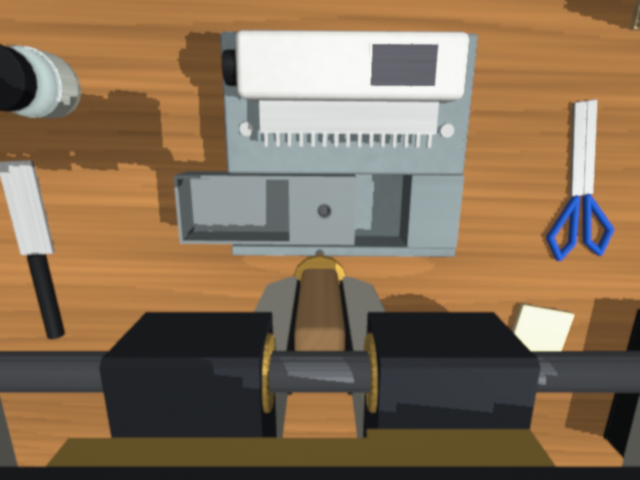

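```bash
python3 - <<'E'
from h import *
a=cv2.imread('pics/m9_wrist_full.png');b=cv2.imread('pics/w4.png')
c=np.load('pics/m9_wrist.npy',allow_pickle=True).item()
def cen(im):
    g=cv2.cvtColor(im,cv2.COLOR_BGR2GRAY)[200:222,312:336].astype(float);w=np.clip(np.median(g)-25-g,0,None);ys,xs=np.mgrid[200:222,312:336];return (w*xs).sum()/w.sum(),(w*ys).sum()/w.sum()
p=cen(a);P=onz(c,p,.05);print(p,P,'moved',P-np.array([.59567,-.26308,.05]))
f=lambda im:cv2.resize(im[195:228,305:345],(400,330),interpolation=2)
cv2.imwrite('pics/m9c.png',cv2.hconcat([f(b),f(a)]))
# gap
q=onz(c,(355.5,211),.05),onz(c,(410,211),.05);print(q, q[0]-q[1])
# home->block shift
s=robot.read_state();T=Rm(s['orientation']);print('to hole',T.T@(np.array([.5493,.2928,.2503])-s['tool_pos'])*1000)
E
```

```text
(np.float64(324.2060409924488), np.float64(210.76968716289105)) [ 0.59460887 -0.21327365  0.05      ] moved [-1.06113135e-03  4.98063549e-02 -1.38777878e-17]
(array([ 0.59526936, -0.24308806,  0.05      ]), array([ 0.59680823, -0.29497713,  0.05      ])) [-0.00153886  0.05188907  0.        ]
to hole [ -31.0267507  -502.19590226   -2.64060584]
```

View pics/m9c.png

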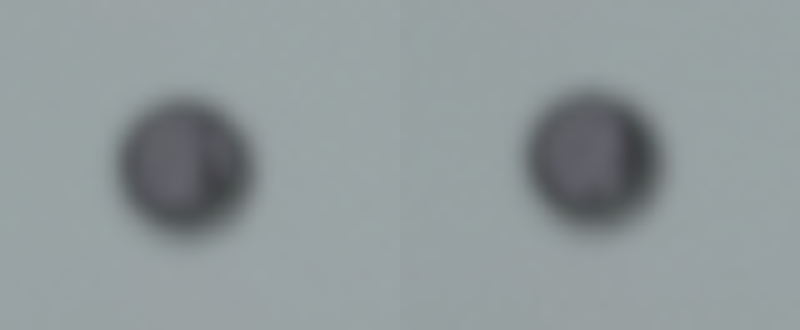

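The recess moved 49.8 mm, and the button face at (324,211) looks the same as at home, so it is up. Now back to the block.

>>> send_rows:
  targets:
    - [-1,[0,0,0],0.1]
    - [-1,[0,0,0],0.1]
    - [-1,[0,0,0],0.11]
    - [-1,[-6,-15,0],0]
    - [-1,[-11.5,-29.3,0],0]
    - [-1,[-11.5,-29.3,0],0]
    - [-1,[-11.5,-29.3,0],0]
    - [-1,[-11.5,-29.3,0],0]
    - [-1,[-11.5,-29.3,0],0]
    - [-1,[-11.5,-29.3,0],0]
    - [-1,[-11.5,-29.3,0],0]
    - [-1,[-11.5,-29.3,0],0]

```text
t: 24.6
tool_pos: [0.5697, 0.0603, 0.2477]
orientation: [-3.112, 0.433, 0.003]
force: [1.0, 1.3, 0.4]
opening: 0.0178
```

>>> send_rows:
  targets:
    - [-1,[-11.5,-29.3,0],0]
    - [-1,[-11.5,-29.3,0],0]
    - [-1,[-11.5,-29.3,0],0]
    - [-1,[-11.5,-29.3,0],0]
    - [-1,[-11.5,-29.3,0],0]
    - [-1,[-11.5,-29.3,0],0]
    - [-1,[-6,-15,0],0]
    - [-1,[0,0,0],0]
    - [-1,[0,0,0],0]

```text
t: 25.5
tool_pos: [0.5513, 0.2619, 0.2482]
orientation: [3.11, -0.436, -0.001]
force: [-0.5, -0.4, -1.3]
opening: 0.0174
```

```bash
python3 look.py w10; python3 -c "
from h import *
go([.5493,.2928,.130])"
```

```text
t 25.55 cam in tool [ 0.0734  0.0003 -0.1665] fwd [-0.266 -0.     0.964] F [-0.02  0.06 -0.75] op 0.017858229291264408
tcp [0.5516 0.2613 0.2484] toolx [ 0.961 -0.276 -0.   ] tooly [-0.276 -0.961  0.001] q [ 0.36  0.15  1.41 -0.    1.58  2.21]
shift mm [0. 0. 0.]
tcp [0.5516 0.2613 0.2484] toolx [ 0.961 -0.276 -0.   ] tooly [-0.276 -0.961  0.001] q [ 0.36  0.15  1.41 -0.    1.58  2.21]
shift mm [-10.9 -29.7 118.4]
```

View pics/w10.png

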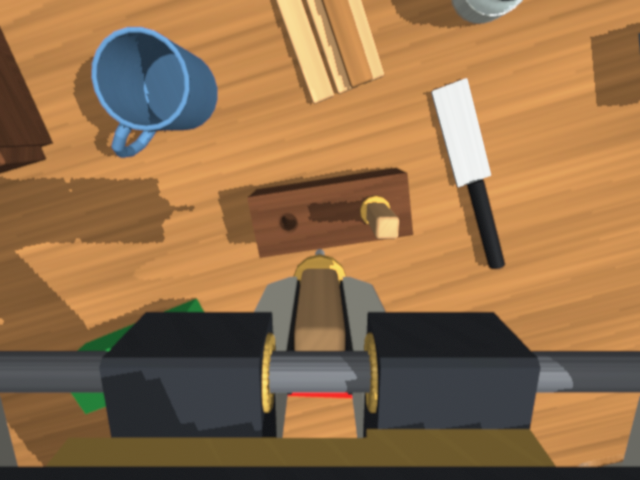

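>>> send_rows:
  targets:
    - [-1,[-5.5,-14.9,0],0]
    - [-1,[-5.4,-14.8,0],0]
    - [-1,[0,0,0],0]
    - [-1,[0,0,30],0]
    - [-1,[0,0,30],0]
    - [-1,[0,0,30],0]
    - [-1,[0,0,15],0]
    - [-1,[0,0,0],0]
    - [-1,[0,0,0],0]

```text
t: 26.45
tool_pos: [0.5499, 0.2939, 0.1449]
orientation: [-3.11, 0.439, -0.001]
force: [0.4, -0.5, 0.2]
opening: 0.018
```

```bash
python3 cmp.py m11;python3 -c "
from h import *
go([.5493,.2928,.080])"
```

```text
t 26.45 F [ 0.44 -0.46  0.15]
tcp [0.5499 0.2939 0.1449] toolx [ 0.961 -0.276  0.001] tooly [-0.276 -0.961 -0.   ] q [ 0.41  0.24  1.51 -0.    1.4   2.26]
shift mm [0. 0. 0.]
scene off 377 281 scale 10.0 pred tip [397.5 301.7]
side off 325 164 scale 10.0 pred tip [345.7 184.7]
wrist off 279 210 scale 5.0 pred tip [319.5 250.9]
tcp [0.5508 0.2943 0.1462] toolx [ 0.961 -0.277  0.003] tooly [-0.277 -0.961 -0.002] q [0.41 0.23 1.5  0.   1.4  2.26]
shift mm [-1.2  2.  66.2]
```

View pics/m11.png

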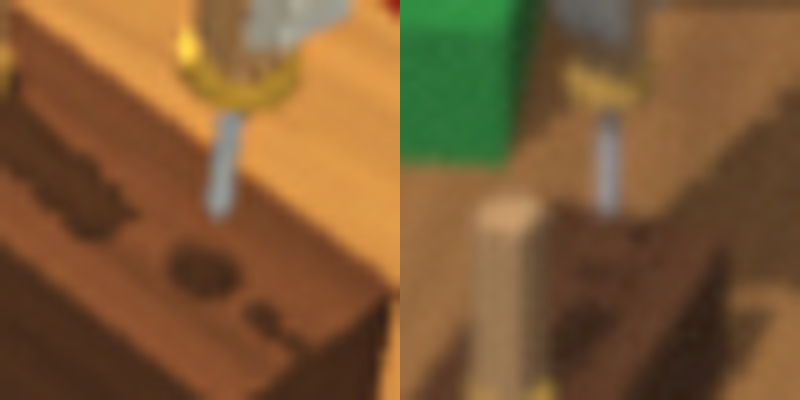

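>>> send_rows:
  targets:
    - [-1,[-0.8,1.2,10],0]
    - [-1,[0,0,8],0]
    - [-1,[0,0,5],0]
    - [-1,[0,0,0],0]

```text
t: 27.0
tool_pos: [0.5474, 0.2924, 0.1191]
orientation: [3.109, -0.439, -0.003]
force: [0.2, -0.1, -0.4]
opening: 0.0177
```

>>> send_rows:
  targets:
    - [-1,[0,0,10],0]
    - [-1,[0,0,10],0]
    - [-1,[0,0,10],0]
    - [-1,[0,0,5],0]
    - [-1,[0,0,0],0]

```text
t: 27.5
tool_pos: [0.5475, 0.2924, 0.0842]
orientation: [3.11, -0.439, -0.003]
force: [-0.5, -0.1, -1.3]
opening: 0.0178
```

>>> send_rows:
  targets:
    - [-1,[0,0,2],0]
    - [-1,[0,0,2],0]
    - [-1,[0,0,0],0]

```text
t: 27.8
tool_pos: [0.5485, 0.2928, 0.0819]
orientation: [-3.111, 0.439, -0.0]
force: [-0.4, -0.3, -0.0]
opening: 0.0178
```

>>> send_rows:
  targets:
    - [-1,[0,0,1],0]
    - [-1,[0,0,0],0]
    - [-1,[0,0,0],0]

```text
t: 28.1
tool_pos: [0.5484, 0.2928, 0.081]
orientation: [-3.111, 0.439, -0.0]
force: [0.1, -0.3, 0.4]
opening: 0.0179
```

```bash
python3 cmp.py m12
```

```text
t 28.1 F [ 0.11 -0.27  0.41]
tcp [0.5484 0.2928 0.081 ] toolx [ 0.961 -0.277  0.   ] tooly [-0.277 -0.961 -0.   ] q [0.41 0.29 1.56 0.   1.29 2.26]
shift mm [0. 0. 0.]
scene off 374 299 scale 10.0 pred tip [394.6 319.4]
side off 324 181 scale 10.0 pred tip [344.8 201.7]
wrist off 278 210 scale 5.0 pred tip [318.4 250.2]
```

View pics/m12.png

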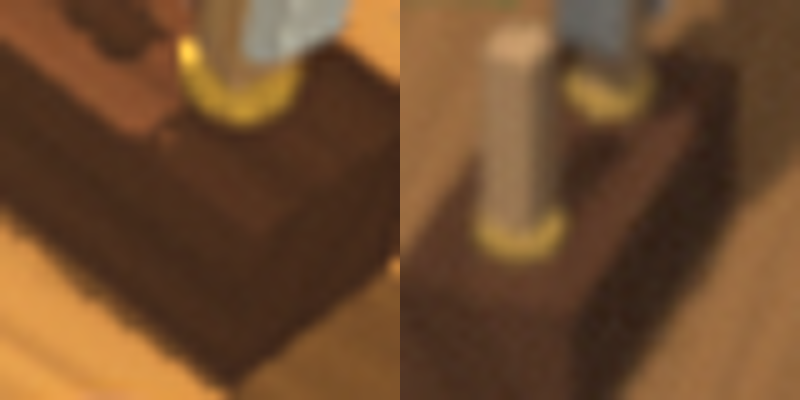

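Pin is in the hole, with the flange nearly down. I'll feel for the block top.

>>> send_rows:
  targets:
    - [-1,[0,0,0.7],0]
    - [-1,[0,0,0],0]

```text
t: 28.45
tool_pos: [0.5483, 0.2928, 0.08]
orientation: [3.111, -0.439, -0.0]
force: [0.4, -1.0, -1.0]
opening: 0.0176
```

>>> send_rows:
  targets:
    - [-1,[0,0,0.6],0]
    - [-1,[0,0,0],0]

```text
t: 28.65
tool_pos: [0.5484, 0.2928, 0.0797]
orientation: [-3.111, 0.439, -0.0]
force: [-0.9, -1.1, 1.7]
opening: 0.0179
```

>>> send_rows:
  targets:
    - [-1,[0,0,0.5],0]
    - [-1,[0,0,0],0]

```text
t: 28.85
tool_pos: [0.5485, 0.2928, 0.0797]
orientation: [-3.111, 0.439, -0.0]
force: [-2.5, -1.4, 6.1]
opening: 0.0178
```

Seated at the same height as at the grasp (0.0797). I'll release and withdraw.

>>> send_rows:
  targets:
    - [-1,[0,0,-0.4],0]
    - [-0.14,[0,0,0],0]
    - [-0.14,[0,0,0],0]
    - [-0.14,[0,0,0],0]
    - [-0.14,[0,0,0],0]
    - [-0.14,[0,0,-5],0]
    - [-0.14,[0,0,-15],0]
    - [-0.14,[0,0,-30],0]
    - [-0.14,[0,0,-35],0]
    - [-0.14,[0,0,-35],0]
    - [-0.14,[0,0,-35],0]
    - [-0.14,[0,0,0],0]

```text
t: 30.05
tool_pos: [0.5514, 0.2941, 0.2433]
orientation: [-3.105, 0.438, -0.016]
force: [-0.0, 0.5, 0.6]
opening: 0.0402
```

>>> send_rows:
  targets:
    - [-0.14,[-10,10,-20],0]
    - [-0.14,[-10,10,-20],0]
    - [-0.14,[-10,10,0],0]
    - [-0.14,[0,0,0],0]
    - [-0.14,[0,0,0],0]

```text
t: 30.55
tool_pos: [0.5113, 0.2723, 0.2748]
orientation: [-3.11, 0.439, -0.001]
force: [0.4, -0.3, 0.5]
opening: 0.0402
```

```bash
python3 look.py w13 pin_grip punch_grip; python3 -c "
from h import *
c=optics.read_camera('scene');save('s13.png',c['color'])"
```

```text
t 30.6 cam in tool [ 0.0737  0.001  -0.1672] fwd [-0.265 -0.001  0.964] F [0.23 0.04 0.55] op 0.040292926209204896
pin_grip [([289.8, 181.3], 0.95, 861)]
punch_grip [([379.6, 167.8], 0.86, 857), ([161.8, 48.0], 0.48, 9535)]
tcp [0.5114 0.2723 0.2738] toolx [ 0.961 -0.277 -0.001] tooly [-0.277 -0.961  0.001] q [0.4  0.06 1.46 0.   1.62 2.25]
shift mm [ 0.  -0.  -0.5]
```

View pics/w13.png

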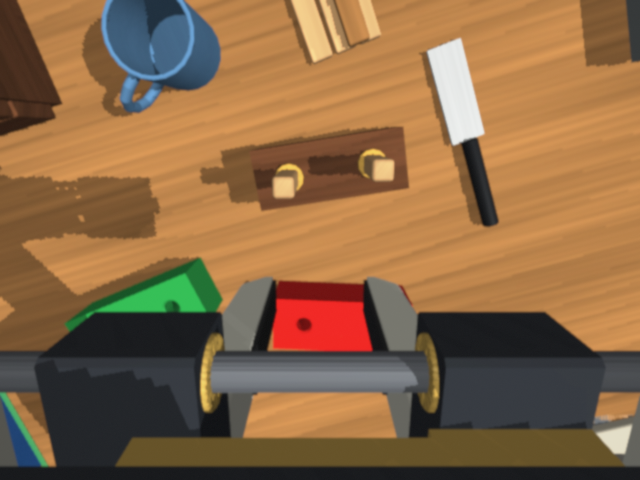

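View pics/s13.png

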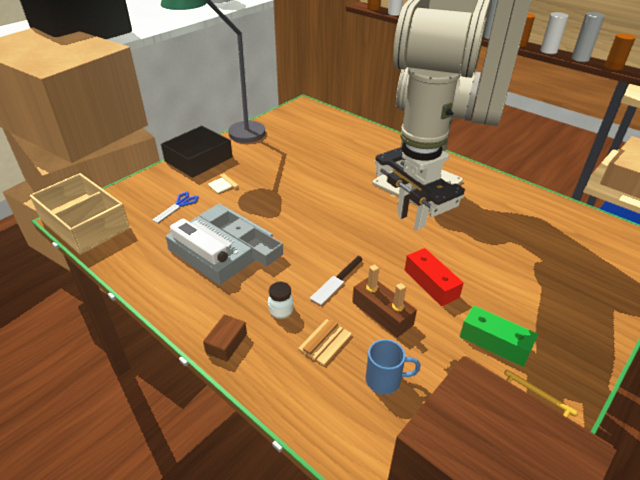

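The pin tool stands upright in its hole, at (285,183) in wrist and (399,297) in scene. The tray is out at (265,248) in scene, and the other things are where they were. Handing in.

```bash
python3 -c "
from h import *
print(ticket.close_job(),robot.read_state()['t'])"
```

```text
the job is handed in; nothing more can be done
the job is handed in; nothing more can be done
```

The tray is out and the pin tool is back in its hole, and the job is handed in at about 31 s of the 70 s allowed.

**What I did:**
1. I took the pin tool from the +y hole of the brown block. The thin pin could be seen once it was lifted.
2. I pressed the button down about 11 mm to its hard bottom and held it there with about 8 N.
3. I pushed the tray out with the same pin, at up to about 5 N sideways.
4. I lifted the pin and stood the tool back in its hole. The flange touched down at the same height as when I gripped it.

**Last checks:**
- **Tray:** the recess moved 49.8 mm by the wrist camera. The gap behind the tray measured about 52 mm, which includes roughly 1 mm of clearance it already had at home.
- **Button:** its face in the recess looks the same as at home, so it sprang up. I judged this by eye only.
- **Bench:** the pin tool stands upright, the punch was not touched, and the other things look unmoved in the scene view.

**Disagreements:** the wrist camera and the two fixed cameras differed by about 2–3 mm on where the pin tip was. I aimed between them and the pin went in without touching the tray top. On the way back one move stopped about 30 mm short because I had sent too few rows; I saw it in the next picture and corrected it.

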